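Click the mixer's battery pack into its charging dock

TASK

Push the black battery pack along the bench, grooved ramp end first, between the rails of the grey charging dock and on under the hood until the dock's spring latch clicks into the groove and holds it, then let go. How deep that is differs every time, so feel for it; push gently, never ram it, and do not knock the other things about.

Things in the scene. Friction and masses are not known exactly. Their poses are not given: they have to be found in the camera images.
- pack_center (a point): Centre of the loose black battery pack (0.4 kg), flat on the bench: 130 mm long (x, +x = front), 100 mm wide (y), 44 mm high (z up); the centre is 22 mm up. Too wide to grip across: it is pushed. Its foot flange is 130 x 100 mm, 9 mm high; the block above it is 84 mm wide, with upright sides to 34 mm and more.
- pack_rear (a point): Middle of the pack's flat upright rear face (65 mm behind its centre, 22 mm up): the face to push; 84 mm wide, 44 mm high. Axes as pack_center.
- pack_groove (a point): Middle of the cross groove in the pack's top near its front (22 mm ahead of the centre, 34 mm up: the groove's floor), in which the latch rests when home. Groove 10 mm deep, from 14 to 30 mm ahead of the centre; ahead of it a ridge that ramps down to the front end.
- dock: Grey plastic charging dock fixed to the bench. Origin on the bench, mid-mouth of its two rails; +x = push-in direction, z up. The rails, 15 mm high, run from x = 0 to 185 mm, 103 mm apart (1.5 mm play each side of the pack), with lips over the pack's flange, 90 mm apart. In front the gap flares: 111 mm at x = -20, 143 mm at x = -40 mm; far off-centre pushes jam. The bench is the floor.
- dock_hood (a point): Middle of the hood's front edge on top of the dock (45 mm inside the mouth, 62 mm up). The hood is 148 mm long, 120 mm wide, with a roof slot. In it the latch carriage is set at a depth that differs each time: when home, the pack's centre lies anywhere from x = 57 to 82 mm in the dock's frame; rear 8 mm outside to 17 mm inside the mouth.
- latch (a joint): Lift (m) of the dock's sprung steel latch, a small cap in the roof slot. 0: down (no pack, or dropped in the groove). The pack's front lifts it to about 0.007 (push 10 to 20 N) over some 30 mm of travel, against spring terminals at the end; then it drops in the groove. 3 mm on is a hard stop. Let go, the pack springs back up to 3 mm and is held.
- bottle_c (a point): Bystander: clear water bottle, 62 mm diameter, 190 mm high; point half-way up.
- jar_c (a point): Bystander: glass jar, 72 mm diameter, 110 mm high; point half-way up.
- cup_c (a point): Bystander: white cup, 80 mm diameter, 90 mm high; point half-way up.
- mould_c (a point): Bystander: steel cake ring, 90 mm diameter, 45 mm high, beside the pack; point half-way up.
- weight_c (a point): Bystander: brass weight, 56 mm diameter, 50 mm high, beside the dock; point half-way up.
- spatula_c (a point): Bystander: spatula 240 mm long, lying beside the dock; point near its middle.
Things that resemble listed ones, but are neither listed nor needed, are in the scene too. What is shaped like the part that bears pack_center but white is not meant.

How it is judged:
On the way, in this order (a step that is already met when the one before it is completed fails the run):
1. the front of the pack is square between the rails (x of pack_center in the frame of dock above -0.055 m and angle between the x axis of pack_center and the x axis of dock, either way round below 0.06 rad and z of pack_center in the frame of dock below 0.027 m), for 0.05 s.
2. the pack slides in under the latch and lifts it (value of joint latch above 0.004 m and x of pack_center in the frame of dock above 0.02 m), for 0.05 s.
At the end, for the whole second after the job is handed in: The pack lies flat between the rails (within 0.05 rad), its centre more than 56 mm inside the mouth, with the latch dropped into its groove (less than 2 mm up), at rest and let go (value of joint latch below 0.002 m and x of pack_center in the frame of dock above 0.056 m and angle between the x axis of pack_center and the x axis of dock, either way round below 0.05 rad and angle between pack_center's own z axis and vertical below 0.05 rad and linear speed of pack below 0.01 m/s); the robot touches nothing.
It fails at once if the pack is rammed (pushed with more than 45 N) (contact force between any of the fingers, the arm and pack above 45 N).
It fails at once if the pack is tipped up or lifted off the bench (angle between pack_center's own z axis and vertical above 0.4 rad or height (world z) of pack_center above 0.05 m).
It fails at once if a bystander is knocked over or shoved more than 40 mm (distance of any of bottle_c, jar_c, cup_c, mould_c, weight_c, spatula_c from where it was at the start of the episode above 0.04 m).
It also fails if it takes over 72 s, if anything falls off the work surface, if the arm or the gripper's body presses on something with over 40 N, if the wrist force passes 120 N, or if a joint passes its speed limit or range.

ROBOT

A 6-joint arm with a two-finger parallel gripper is mounted at the origin on the work surface. World frame = base frame: x ahead of the robot, y to its left, z up, the work surface at z = 0. Lengths are in m, angles in rad, forces in N, time in s.
With the tool pointing down it reaches from about 0.375 to 0.975 m from the base axis. Payload 3.8 kg.
Tool frame: the origin (TCP) lies midway between the tips of the shut fingers; the grasp point (between the pads) lies pinch_z behind it (pinch_z is the distance from the TCP to the grasp point, in m); y points along the fingers, z is the direction in which the jaws open and shut, and the axes are right-handed (so a half turn about y gives the same grasp; the last joint's range is limited). The gripper opens to 88 mm and grips with 3 to 60 N. Pads are 18 mm wide; open, the fingers measure 123 mm over their backs; the gripper's body (75 mm by 187 mm) begins 45 mm behind the grasp point.
Start: joints at [-1.25, 0.264, 1.604, -0, 1.274, -0.037], TCP at [0.236, -0.632, 0.215] pointing down, gripper open.
Joint ranges: [-2.63, 2.63], [-0.94, 2.18], [0.31, 2.57], [-1.31, 4.45], [0, 2.66], [-2.55, 2.55]. Speed limits (rad/s): [2.57, 2.57, 3.14, 3.14, 3.14, 3.14].

INTERFACE

Orientations are given as a 3x3 rotation matrix whose columns are the frame's x, y, z axes.
In Python, from bench import * gives the robot as it stands. The module is installed in compiled form; this text tells all that it offers. Calls block until the motion is done:
- move_to(position, orientation): joint-space move of the TCP to a pose.
- move_linear(position, attitude=None, rate=0.15, f_stop=None): straight line of the TCP; attitude=None keeps the orientation; rate is the mean speed in m/s. With f_stop (N) it stops when the force on the tool has changed by that much, and returns True; else False.
- goto_joints(angles): joint-space move.
- command_gripper(opening): opening from 0.0 (shut) to 1.0 (fully open); the grip force is fixed at half the most; returns when the fingers have stopped.
- pause(seconds).
- inverse_kinematics(position, orientation): joint angles nearest the present ones, or None.
- observe(): the state.
- get_image(name): name is "side" or "top" or "wrist"; returns a dict with "img" (420x560x3 uint8, red, green, blue), "depth" (420x560 float32, m along the optical axis (not along the pixel's ray), 0 where there is no reading), "fx", "fy", "cx", "cy" (pixels), "rvec" (rotation vector, rad) and "tvec" (3), from world to camera coordinates, as OpenCV has them. Camera axes: x right, y down, z forward; pixel columns grow to the right and rows downward; lengths in m; the calibration is good to about 2 mm. A picture is of the moment at which its call begins.
A pose or a line that the arm cannot do raises MotionError and nothing moves.
- sign_off(): hands the job in, once; it reports no verdict.
Trained networks look in the newest picture that a camera, given by its name, has taken for a name from the list of things; names that differ only in an ending like _2 or _b are one class to them, and where a whole thing is asked for, a point or a joint stands for the part that bears it (a point fixed in the world has none). Each returns a list of dicts, best first, with "confidence" (0 to 1); they miss things now and then, are a little off and sometimes report something else, mostly with a low value. They report only what shows in the picture. A call takes as long as a camera call. They do not tell look-alikes from the thing itself.
- trace(thing, camera): "mask" (420x560 bool, what is visible of it) and "extent" ([centre column, centre row, width, height] in pixels, round what is visible of it).
- place_of(thing, camera): "location" ([column, row] in pixels: a listed point, or the origin of a listed thing).
The state is a dict: "time": time; "joint_pos": joint angles; "joint_vel": joint speeds; "tau": joint torques, N m; "tool_pos": TCP position; "ee_rot": TCP orientation; "ft_force": force on the tool from outside, world axes, zero at the start; "torque": the same for the moment, N m; "gripper_width": opening from 0.0 (shut) to 1.0 (fully open).
Only numpy, scipy, OpenCV 4.12 (cv2) and the standard library are available. Lean on these libraries where they do the work, as an engineer would, in place of code of your own. Each camera call takes 0.05 s, during which the arm holds its last target. There are 200 camera calls.

## Working session

There is one attempt and no reset: what is moved stays moved. The work goes in short steps, each a Python script; the robot and the scene stay as the last script left them, time stands still between calls to the robot, and variables do not carry over. Pictures are saved under pics/ and viewed, on a budget of 10 in all, crops included, one or two more only if the job needs it, and the job is handed in when it is done.

```bash
mkdir -p pics; cat > h.py <<'E'
from bench import *
import numpy as np, cv2
def RT(c): return cv2.Rodrigues(np.array(c["rvec"],float))[0], np.array(c["tvec"],float).ravel()
def world(c,u,v,d=None,z=None):
    R,t=RT(c); ray=np.array([(u-c["cx"])/c["fx"],(v-c["cy"])/c["fy"],1.])
    o=-R.T@t; r=R.T@ray
    if z is not None: return o+r*(z-o[2])/r[2]
    return o+r*d
def cloud(c):
    v,u=np.mgrid[:420,:560]; d=c["depth"]; R,t=RT(c)
    p=np.stack([(u-c["cx"])/c["fx"]*d,(v-c["cy"])/c["fy"]*d,d],-1)
    return (p-t)@R
def save(c,n): cv2.imwrite("pics/"+n,c["img"][:,:,::-1])
E
python3 - <<'E'
from h import *
np.set_printoptions(precision=4,suppress=True)
Z=dict(pack_center=.022,pack_rear=.022,pack_groove=.034,dock=0,dock_hood=.062,bottle_c=.095,jar_c=.055,cup_c=.045,mould_c=.022,weight_c=.025,spatula_c=.005)
ims=[]
for cam in ("top","side"):
    c=get_image(cam); ims.append(c); save(c,cam+"0.png")
    for n,z in Z.items():
        for r in place_of(n,cam)[:3]:
            u,v=r["location"]; print(cam,n,round(r["confidence"],2),np.round([u,v]),world(c,u,v,z=z))
    for r in trace("pack_center",cam)[:3]:
        m=r["mask"]; print("mask",r["confidence"],r["extent"],c["img"][m].mean(0))
s=observe(); print(s["time"],s["ee_rot"],s["tool_pos"])
E
```

```text
top pack_center 0.78 [369. 213.] [ 0.5654 -0.0521  0.022 ]
top pack_center 0.57 [408. 330.] [ 0.3206 -0.1178  0.022 ]
top pack_rear 0.91 [390. 303.] [ 0.3739 -0.0851  0.022 ]
top pack_rear 0.79 [403. 221.] [ 0.5461 -0.1232  0.022 ]
top pack_groove 0.74 [414. 338.] [ 0.3051 -0.1276  0.034 ]
top pack_groove 0.63 [363. 215.] [ 0.5578 -0.0363  0.034 ]
top dock_hood 0.65 [282. 209.] [0.5687 0.1339 0.062 ]
top bottle_c 0.71 [125. 201.] [0.582  0.4475 0.095 ]
top bottle_c 0.22 [314. 120.] [0.7472 0.0654 0.095 ]
top jar_c 0.98 [218. 119.] [0.7708 0.27   0.055 ]
top mould_c 0.65 [221. 119.] [0.7838 0.2675 0.022 ]
top mould_c 0.58 [314. 121.] [0.7754 0.0599 0.022 ]
top weight_c 0.79 [268. 265.] [0.457 0.166 0.025]
top spatula_c 0.64 [241. 166.] [0.6795 0.2233 0.005 ]
mask 0.55 [373.6, 214.6, 67.5, 54.1] [16.2589 16.5856 17.025 ]
side pack_center 0.78 [191. 341.] [ 0.3213 -0.115   0.022 ]
side pack_center 0.63 [306. 292.] [ 0.5611 -0.0593  0.022 ]
side pack_rear 0.97 [219. 319.] [ 0.378  -0.0783  0.022 ]
side pack_rear 0.79 [307. 318.] [ 0.5433 -0.1242  0.022 ]
side pack_groove 0.93 [304. 281.] [ 0.564  -0.0395  0.034 ]
side dock_hood 0.57 [283. 222.] [0.5678 0.132  0.062 ]
side bottle_c 0.84 [255. 152.] [0.5706 0.4253 0.095 ]
side jar_c 0.78 [342. 180.] [0.7755 0.2716 0.055 ]
side cup_c 0.75 [186. 178.] [0.3671 0.4189 0.045 ]
side mould_c 0.97 [375. 238.] [0.7743 0.058  0.022 ]
side weight_c 0.65 [236. 233.] [0.4594 0.1692 0.025 ]
side spatula_c 0.78 [317. 209.] [0.6911 0.2296 0.005 ]
mask 0.75 [306.2, 297.0, 52.6, 61.4] [54.3742 44.7768 35.9581]
mask 0.73 [193.8, 345.9, 83.3, 85.9] [191.9318 188.0682 182.226 ]
1.3 [[-0.9367 -0.      0.3502]
 [-0.3502  0.0001 -0.9367]
 [-0.     -1.     -0.0001]] [ 0.2364 -0.6322  0.2154]
```

View pics/top0.png

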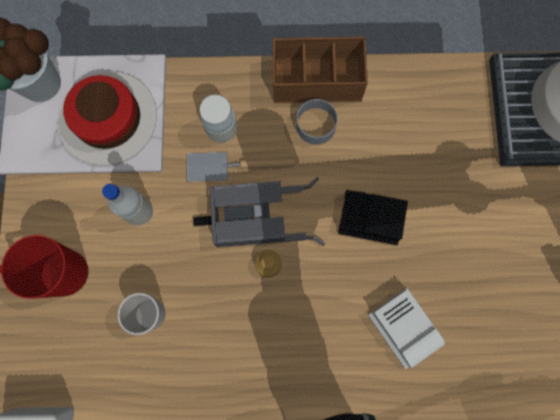

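View pics/side0.png

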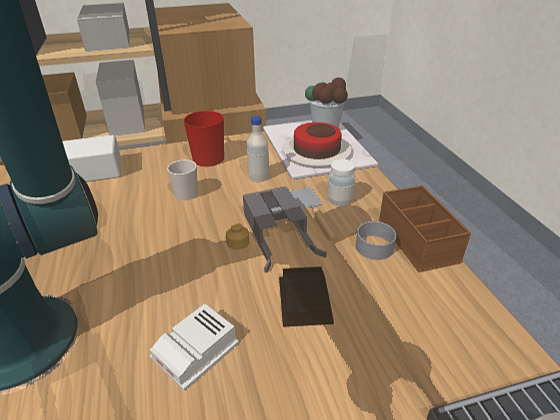

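The top view shows the black pack at (373,215), the dock at (250,213) with its mouth opening to the right (world -y), the ring at (316,121), and the brass weight at (268,264). The white look-alike at (407,328) is to be ignored. Next I'll measure orientations from depth.

```bash
cat >> h.py <<'E'
def rect(P):
    (c,s,a)=cv2.minAreaRect(P[:,:2].astype(np.float32)*1000)
    return np.round(np.array(c)/1000,4),np.round(s,1),round(a,2)
def measure(c):
    P=cloud(c); ok=c["depth"]>0
    near=ok&(abs(P[...,0]-.565)<.12)
    m=near&(P[...,2]>.029)&(P[...,2]<.055)&(P[...,1]<0.06)&(P[...,1]>-.18)&(c["img"].max(-1)<75)
    m=cv2.morphologyEx(m.astype(np.uint8),cv2.MORPH_OPEN,np.ones((3,3)))>0
    h=near&(P[...,2]>.056)&(P[...,2]<.068)&(P[...,1]>.08)&(P[...,1]<.35)
    h=cv2.morphologyEx(h.astype(np.uint8),cv2.MORPH_OPEN,np.ones((3,3)))>0
    for n,k in(("pack",m),("hood",h)):
        if k.sum()>20: print(n,k.sum(),rect(P[k]),np.median(P[k],0))
    return P,m,h
E
python3 - <<'E'
from h import *
for n in("top","side"):
    c=get_image(n); print(n); measure(c)
# candidate wrist viewing pose: tool down, jaw axis along world x
R=np.array([[0,0,1],[-1,0,0],[0,-1,0]],float); R2=np.array([[0,0,-1],[1,0,0],[0,-1,0]],float)
for r in(R,R2):
    for p in([.56,-.14,.30],[.565,-.15,.02],[.565,.05,.02]):
        print(np.linalg.det(r),p,inverse_kinematics(p,r))
try: print(pinch_z)
except Exception as e: print(e)
c=get_image("wrist"); Rw,t=RT(c); print("wrist",-Rw.T@t,Rw[2],c["fx"])
E
```

```text
top
pack 2463 (array([ 0.5602, -0.0579]), array([129.8,  85.1]), 77.91) [ 0.55844304 -0.05723468  0.04261548]
hood 3095 (array([0.5652, 0.2074]), array([121.3, 148.6]), 3.56) [0.55103293 0.20829897 0.06154317]
side
pack 1995 (array([ 0.5591, -0.0605]), array([133.8,  83.9]), 77.79) [ 0.55647663 -0.07539912  0.04109516]
hood 1285 (array([0.5642, 0.2044]), array([120.7, 151.4]), 4.23) [0.55778137 0.19622672 0.05893612]
1.0 [0.56, -0.14, 0.3] [-2.88128746e-01  3.78435682e-02  1.70777471e+00 -4.44089210e-16
  1.39597437e+00 -2.88128746e-01]
1.0 [0.565, -0.15, 0.02] [-3.02108585e-01  2.89458535e-01  1.96547524e+00 -4.44089210e-16
  8.86658881e-01 -3.02108585e-01]
1.0 [0.565, 0.05, 0.02] [ 4.43522917e-02  2.60862764e-01  2.00318914e+00 -4.44089210e-16
  8.77540746e-01  4.43522917e-02]
1.0 [0.56, -0.14, 0.3] None
1.0 [0.565, -0.15, 0.02] None
1.0 [0.565, 0.05, 0.02] None
0.0187
wrist [ 0.3052356  -0.60639313  0.38414648] [-0.27142289 -0.10045877 -0.95720304] 302.7853074781749
```

Depth measurements agree between the two cameras. The pack centre is at (0.560,-0.058), heading 78°. The dock heads 93.6° with its mouth at (0.573,0.089). The pack therefore needs about 15.7° of CCW rotation and about 22 mm towards +x. I'll nudge the rear part of its left side first.

```bash
cat >> h.py <<'E'
a=np.radians(93.56); D=np.array([np.cos(a),np.sin(a),0]); N=np.array([-D[1],D[0],0])  # dock +x, +y(left)
M=np.array([.565,.2074,0])-.119*D
def Rt(ang):  # tool down, pushing heading ang (deg): jaw axis across
    t=np.radians(ang); d=np.array([np.cos(t),np.sin(t),0]); y=np.array([0,0,-1.]); z=np.array([d[1],-d[0],0])
    return np.c_[np.cross(y,z),y,z]
def indock(p): r=np.array([p[0],p[1],0])-M; return np.round([r@D,r@N],4)
def st():
    s=observe(); print("t %.2f"%s["time"],np.round(s["tool_pos"],4),"F",np.round(s["ft_force"],2))
E
python3 - <<'E'
from h import *
print(M)
R=Rt(93.56)
command_gripper(0); 
p=np.array([.463,-.096,.15]); move_to(p,R); p[2]=.014; move_linear(p,rate=.1); st()
q=p-N*(.517-.463); print(move_linear(q,rate=.03,f_stop=15)); st()
move_linear(q+N*.03,rate=.1); p=q+N*.03; p[2]=.2; move_linear(p,rate=.2)
for n in("top","side","wrist"):
    c=get_image(n); print(n); measure(c); 
save(c,"w1.png"); st()
E
```

```text
[0.57238916 0.08862963 0.        ]
t 6.36 [ 0.4637 -0.0962  0.0147] F [-0.08  0.73 -0.82]
False
t 8.31 [ 0.5169 -0.0926  0.014 ] F [-1.24 -0.24  0.42]
top
pack 2420 (array([ 0.5755, -0.0521]), array([127.9,  84.8]), 87.63) [ 0.57425076 -0.05140779  0.04251322]
hood 3076 (array([0.565 , 0.2073]), array([121. , 148.2]), 3.68) [0.55090468 0.20822703 0.06155091]
side
pack 1967 (array([ 0.5747, -0.0547]), array([132.9,  84.2]), 87.48) [ 0.57227802 -0.06995681  0.04098738]
hood 274 (array([0.565 , 0.1871]), array([119.9, 113.9]), 3.25) [0.59095678 0.15313744 0.05891761]
wrist
pack 9722 (array([ 0.5735, -0.0516]), array([128.8,  84. ]), 87.9) [ 0.57254202 -0.04743068  0.04288114]
t 9.99 [ 0.4859 -0.0943  0.1982] F [ 0.04  0.37 -0.08]
```

View pics/w1.png

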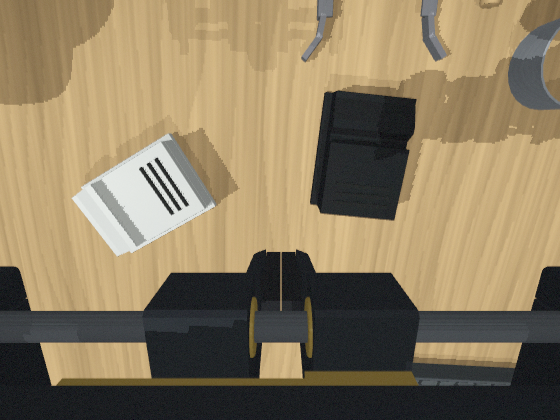

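The wrist view shows the groove end (row ~132) facing the dock's flared tips at (315,30) and (435,30). The pack heads 87.7° and sits about 6 mm left of the dock axis. Now I'll push the rear face with two spread fingers, rotating the last 6° on the way.

```bash
python3 - <<'E'
from h import *
command_gripper(.4); print(observe()["gripper_width"])
h=np.radians(87.7); f=np.array([np.cos(h),np.sin(h),0]); C=np.array([.5745,-.052,0])
up=np.array([0,0,.018])
rear=C-.065*f
p=rear-.045*f; move_to(p+[0,0,.12],Rt(87.7)); move_linear(p+up,rate=.1)
hit=move_linear(rear+.01*f+up,rate=.03,f_stop=1.5); s=observe()["tool_pos"]; off=(rear-s)@f; print(hit,off); st()
off=min(max(off,.006),.014)
q=M-(.140+off)*D+up; print(q)
print(move_linear(q,Rt(93.56),rate=.03,f_stop=12)); st()
for n in("top","side","wrist"):
    c=get_image(n); print(n); measure(c)
save(c,"w2.png")
E
```

```text
0.3979146907981342
True 0.008372656863051517
t 13.58 [ 0.571  -0.1253  0.0175] F [-0.03 -0.82 -0.14]
[ 0.58160217 -0.05945671  0.018     ]
False
t 15.97 [ 0.5816 -0.0595  0.018 ] F [ 0.3  -1.12 -0.79]
top
pack 1932 (array([0.5791, 0.0073]), array([ 85.1, 107.5]), 1.84) [0.57877411 0.00871416 0.04303633]
hood 3098 (array([0.5649, 0.2072]), array([120.5, 148.2]), 3.92) [0.55260827 0.20825524 0.06152463]
side
pack 445 (array([ 0.5808, -0.0323]), array([83.5, 81.9]), 3.12) [ 0.58487802 -0.04192391  0.04154422]
hood 1206 (array([0.5641, 0.2055]), array([120.8, 151.7]), 3.53) [0.54655467 0.19979767 0.05898896]
wrist
pack 43966 (array([ 0.5783, -0.0029]), array([ 84.5, 130.3]), 3.29) [0.57705727 0.01284687 0.04330529]
```

View pics/w2.png

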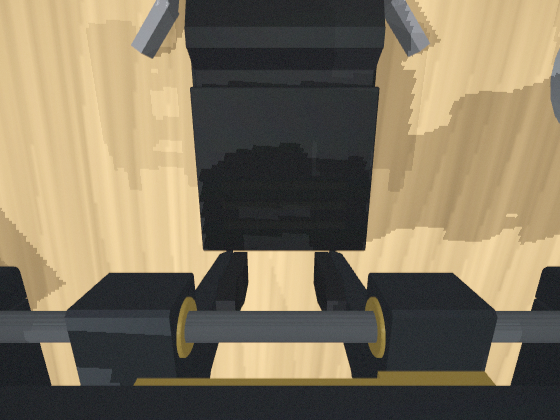

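The pack is square and centred between the flared lips (tips at (155,30) and (410,30)). Heading is 93.3° and lateral error is under 1 mm. Pushing on gently.

```bash
python3 - <<'E'
from h import *
up=np.array([0,0,.018])
for x in(-.045,-.01,.012):
    hit=move_linear(M+(x-.065-.0085)*D+up,rate=.03,f_stop=9); s=observe()
    print(x,hit,indock(s["tool_pos"]),s["ft_force"]@D,s["ft_force"]@N)
    if hit: break
for n in("top","wrist"):
    c=get_image(n); print(n); measure(c)
save(c,"w3.png"); st()
E
```

```text
-0.045 False [-1.183e-01 -1.000e-04] -0.43260352570534 0.30348403193516865
-0.01 False [-0.0834 -0.    ] -0.14432347455923983 0.6983076314903788
0.012 False [-0.061  -0.0003] -0.0021059944589207355 -0.45140808006684746
top
pack 21 (array([0.543 , 0.0575]), array([ 4.6, 13.6]), 88.46) [0.54279406 0.05763385 0.04430478]
hood 3128 (array([0.5651, 0.2073]), array([121.2, 148.1]), 3.75) [0.55260361 0.20653574 0.06155589]
wrist
pack 7117 (array([0.5745, 0.0393]), array([84.2, 41.4]), 0.04) [0.57145245 0.04849577 0.04364826]
hood 8369 (array([0.5672, 0.1387]), array([120.4,  11.7]), 4.01) [0.55080421 0.1379748  0.06141309]
t 19.57 [0.5766 0.0276 0.0181] F [-0.38 -1.41  0.36]
```

View pics/w3.png

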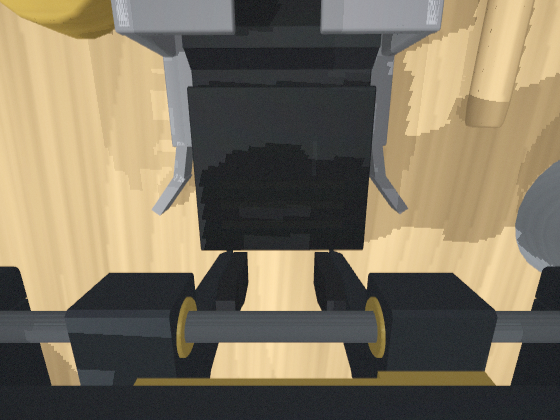

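The pack is inside the rails, straight, with no contact force. Now I'll feel for the latch in 1 mm steps.

```bash
python3 - <<'E'
from h import *
up=np.array([0,0,.018]); x=indock(observe()["tool_pos"])[0]; log=[];pk=0
while x<.0135:
    x+=.001 if x>-.045 else .004
    hit=move_linear(M+x*D+up,rate=.02,f_stop=14); s=observe(); F=-(s["ft_force"]@D); log.append(F)
    print("%.4f real %.4f F %.1f lat %.1f%s"%(x,indock(s["tool_pos"])[0],F,s["ft_force"]@N," HIT" if hit else ""))
    if F>27 or hit: break
    if max(log)>8 and F<max(log[-4:])-4: print("drop"); break
st()
E
```

```text
-0.0572 real -0.0571 F 1.0 lat 0.2
-0.0532 real -0.0530 F 1.3 lat -0.2
-0.0492 real -0.0489 F 0.5 lat -0.6
-0.0452 real -0.0449 F 0.7 lat 0.1
-0.0412 real -0.0409 F 0.1 lat 0.3
-0.0402 real -0.0401 F 1.4 lat 0.9
-0.0392 real -0.0392 F 3.4 lat 0.0
-0.0382 real -0.0382 F 3.4 lat -0.1
-0.0372 real -0.0371 F 2.4 lat 0.2
-0.0362 real -0.0361 F 2.6 lat 0.7
-0.0352 real -0.0351 F 1.6 lat 0.6
-0.0342 real -0.0341 F 1.9 lat 1.1
-0.0332 real -0.0331 F 2.4 lat 0.8
-0.0322 real -0.0321 F 1.3 lat -0.3
-0.0312 real -0.0315 F 4.2 lat -0.2
-0.0302 real -0.0311 F 6.5 lat -0.2
-0.0292 real -0.0304 F 7.2 lat 0.1
-0.0282 real -0.0296 F 7.9 lat -0.2
-0.0272 real -0.0287 F 7.9 lat 0.2
-0.0262 real -0.0278 F 8.4 lat -0.4
-0.0252 real -0.0269 F 8.4 lat 0.8
-0.0242 real -0.0259 F 9.8 lat -0.6
-0.0232 real -0.0250 F 8.9 lat -0.5
-0.0222 real -0.0241 F 9.3 lat 0.2
-0.0212 real -0.0231 F 10.1 lat 0.1
-0.0202 real -0.0222 F 10.3 lat -0.2
-0.0192 real -0.0213 F 10.0 lat 0.7
-0.0182 real -0.0204 F 11.7 lat -0.5
-0.0172 real -0.0194 F 10.5 lat 0.5
-0.0162 real -0.0187 F 12.6 lat -0.4
-0.0152 real -0.0180 F 13.2 lat 0.5
-0.0142 real -0.0162 F 9.2 lat -0.3
drop
t 28.08 [0.5734 0.0724 0.018 ] F [ 0.9  -9.14 -0.34]
```

This may only be the ramp crest, since contact began about 16 mm ago. Continuing.

```bash
python3 - <<'E'
from h import *
up=np.array([0,0,.018]); s=observe(); x=-.0142; log=[]
while x<.018:
    x+=.001
    hit=move_linear(M+x*D+up,rate=.02,f_stop=14); s=observe(); F=-(s["ft_force"]@D); log.append(F)
    print("%.4f real %.4f F %.1f lat %.1f%s"%(x,indock(s["tool_pos"])[0],F,s["ft_force"]@N," HIT" if hit else ""))
    if F>24 or hit: break
    if F<max(log[-4:])-5: print("drop"); break
c=get_image("side"); save(c,"s4.png"); st()
im=cv2.resize(c["img"][150:310,200:380],None,fx=4,fy=4,interpolation=2); cv2.imwrite("pics/s4c.png",im[:600,:,::-1])
E
```

```text
-0.0132 real -0.0147 F 8.8 lat -0.1
-0.0122 real -0.0136 F 8.5 lat -0.8
-0.0112 real -0.0125 F 7.4 lat 1.1
-0.0102 real -0.0115 F 7.5 lat 0.4
-0.0092 real -0.0105 F 8.8 lat 1.0
-0.0082 real -0.0095 F 8.7 lat 0.5
-0.0072 real -0.0085 F 7.7 lat -0.3
-0.0062 real -0.0073 F 6.3 lat -0.4
-0.0052 real -0.0060 F 5.9 lat 0.2
-0.0042 real -0.0044 F 4.1 lat -0.0
-0.0032 real -0.0030 F 3.7 lat -0.1
-0.0022 real -0.0021 F 3.7 lat 0.2
-0.0012 real -0.0012 F 3.2 lat 0.2
-0.0002 real -0.0003 F 4.5 lat -0.0
0.0008 real 0.0007 F 4.6 lat 0.3
0.0018 real 0.0017 F 5.7 lat 1.1
0.0028 real 0.0022 F 7.0 lat -0.3
0.0038 real 0.0024 F 9.2 lat -0.5
0.0048 real 0.0026 F 11.7 lat -0.9
0.0058 real 0.0028 F 14.9 lat -0.5
0.0068 real 0.0030 F 17.9 lat 0.1
0.0078 real 0.0032 F 20.0 lat 0.5
0.0088 real 0.0034 F 23.8 lat -0.3
0.0098 real 0.0036 F 26.9 lat 0.5
t 34.13 [0.5723 0.0922 0.018 ] F [  2.11 -25.99   1.58]
```

View pics/s4c.png

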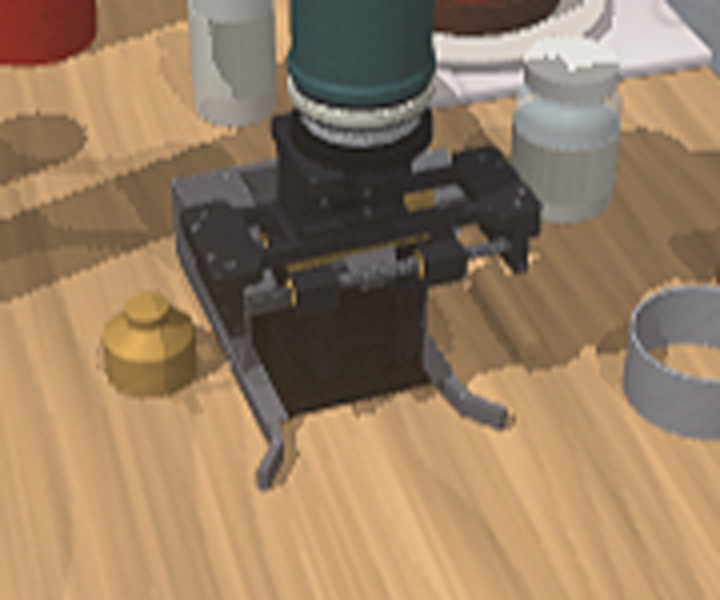

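Stiff resistance starts at TCP ≈ +2.2 mm (27 N), after the force had eased off. That could be the hard stop or the terminals. I'll back off, then check the pack depth and the latch cap.

```bash
python3 - <<'E'
from h import *
up=np.array([0,0,.018])
for x in(.005,.002,.000,-.002,-.006):
    move_linear(M+x*D+up,rate=.02); s=observe(); print(x,indock(s["tool_pos"])[0],-(s["ft_force"]@D))
move_linear(M-.05*D+up,rate=.15); move_linear(M-.05*D+[0,0,.16],rate=.2)
for n in("wrist","top"):
    c=get_image(n); P=cloud(c); save(c,n+"5.png"); ok=c["depth"]>0
    r=P-M; X=r@D; Y=r@N; Zv=P[...,2]
    m=ok&(abs(Y)<.035)&(Zv>.025)&(Zv<.048)&(X<.04)&(X>-.06)&(c["img"].max(-1)<110)
    print(n,"pack rear x",np.percentile(X[m],[0.5,2,10]) if m.any() else None, rect(P[m]) if m.any() else None)
    k=ok&(abs(Y)<.03)&(X>.045)&(X<.19)
    for x in np.arange(.045,.19,.006):
        kk=k&(X>=x)&(X<x+.006)&(abs(Y)<.006)
        if kk.any(): print(round(x,3),np.round(np.percentile(Zv[kk],[10,50,95]),4),kk.sum())
    for r in place_of("latch",n)[:2] if False else trace("latch",n)[:2]:
        q=r["mask"]&ok; print("latch",r["confidence"],r["extent"],np.median(X[q]),np.percentile(Zv[q],[10,50,90]))
st()
E
```

```text
0.005 0.0025 13.858921005115493
0.002 0.0019 4.875590491653936
0.0 0.0005 1.6979614826013505
-0.002 -0.0016 1.0441041912961113
-0.006 -0.0061 -0.45969786213525565
wrist pack rear x [0.01015608 0.01104203 0.01367171] (array([0.5709, 0.1134]), array([70. , 29.4]), 3.61)
0.045 [0.0429 0.0437 0.0452] 108
0.051 [0.0425 0.0435 0.0446] 102
0.057 [0.0426 0.0435 0.0446] 103
0.063 [0.0426 0.0435 0.0447] 107
0.069 [0.0428 0.0441 0.0561] 153
0.075 [0.0545 0.0555 0.0569] 122
0.081 [0.0546 0.0557 0.057 ] 122
0.087 [0.0553 0.0655 0.0673] 195
0.093 [0.0657 0.0665 0.0679] 142
0.099 [0.0653 0.0665 0.0675] 111
0.105 [0.0546 0.0552 0.0561] 87
0.111 [0.0542 0.0551 0.0561] 93
latch 0.94 [280.7, 24.9, 37.2, 23.4] 0.09591564131133073 [0.06501036 0.06634431 0.06731023]
top pack rear x [0.0101023  0.01058134 0.01282058] (array([0.5709, 0.1135]), array([69.6, 30. ]), 3.56)
0.045 [0.0416 0.0437 0.0474] 16
0.051 [0.0417 0.0436 0.0463] 17
0.057 [0.0431 0.0448 0.0464] 17
0.063 [0.0423 0.0439 0.0476] 15
0.069 [0.0432 0.0443 0.058 ] 15
0.075 [0.0534 0.0548 0.0587] 17
0.081 [0.053  0.0551 0.0586] 15
0.087 [0.0548 0.0652 0.067 ] 19
0.093 [0.0638 0.0656 0.0679] 16
0.099 [0.0638 0.0658 0.07  ] 15
0.105 [0.0522 0.0547 0.0574] 15
0.111 [0.0525 0.054  0.0579] 18
0.117 [0.0534 0.0553 0.0583] 18
0.123 [0.0546 0.0555 0.0582] 16
0.129 [0.0524 0.0549 0.0568] 16
0.135 [0.0522 0.0555 0.0578] 14
0.141 [0.0515 0.0546 0.0576] 17
0.147 [0.0527 0.0548 0.0578] 18
0.153 [0.0532 0.0547 0.0581] 16
0.159 [0.0527 0.0545 0.0566] 16
0.165 [0.0518 0.0524 0.0549] 6
0.171 [-0.002  -0.0005  0.0021] 9
0.177 [-0.0029 -0.0013  0.002 ] 11
0.183 [0.0031 0.0396 0.0628] 37
0.189 [0.061  0.0617 0.0642] 4
latch 0.53 [258.6, 208.2, 9.3, 4.5] 0.09548034820231632 [0.06351284 0.06596283 0.06918013]
t 37.17 [0.5742 0.0387 0.158 ] F [ 0.13 -0.48 -0.25]
```

View pics/wrist5.png

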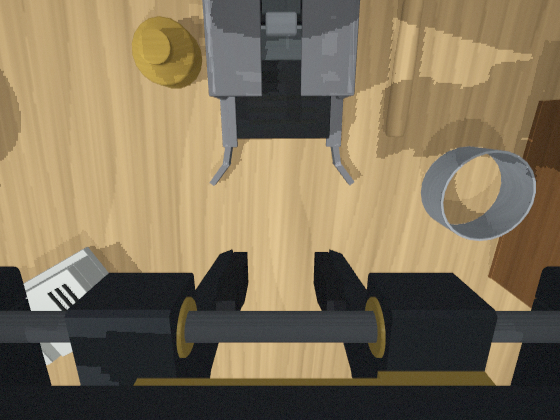

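The rear is at x≈10 mm (centre ≈75 mm), and the latch cap is centred at x≈96 mm, right over the groove (75+22). To confirm it has dropped, I'll compare the cap's image position with the first pictures, when the latch was certainly down.

```bash
python3 - <<'E'
from h import *
move_to(M-.30*D+[0,0,.25],Rt(93.56))
for n in("top","side"):
    a=cv2.imread(f"pics/{n}0.png"); c=get_image(n); save(c,n+"6.png"); b=cv2.imread(f"pics/{n}6.png")
    R,t=RT(c); K=np.array([[c["fx"],0,c["cx"]],[0,c["fy"],c["cy"]],[0,0,1]])
    pr=lambda z: cv2.projectPoints((M+.0965*D+[0,0,z])[None],R,t,K,None)[0].ravel()
    u,v=np.round(pr(.066)).astype(int); print(n,"cap px down/up7mm",pr(.066),pr(.073))
    for nm,hw in(("cap",(7,6)),("roof ref",None)):
        if hw is None: T=a[v-30:v+31,u-40:u+41]; S=b[v-36:v+37,u-46:u+47]; o=(6,6)
        else: T=b[v-hw[1]:v+hw[1]+1,u-hw[0]:u+hw[0]+1]; S=a[v-16:v+17,u-17:u+18]; o=(10,10)
        r=cv2.matchTemplate(S,T,cv2.TM_CCOEFF_NORMED); _,mx,_,l=cv2.minMaxLoc(r); print(nm,mx,np.array(l)-o)
    both=[cv2.resize(i[v-25:v+26,u-30:u+31],None,fx=6,fy=6,interpolation=0) for i in(a,b)]
    cv2.imwrite(f"pics/cmp_{n}.png",np.hstack(both))
cv2.imwrite("pics/cmp.png",np.vstack([cv2.imread("pics/cmp_top.png")[:290],cv2.imread("pics/cmp_side.png")[:300]])); st()
E
```

```text
top cap px down/up7mm [257.210143   209.67961698] [257.01266183 208.95999158]
cap 0.9386450052261353 [0 1]
roof ref 0.17933522164821625 [6 0]
side cap px down/up7mm [276.36598065 207.81306621] [276.32512544 205.48310227]
cap 0.8773996233940125 [0 0]
roof ref 0.5088374614715576 [0 0]
t 38.31 [ 0.5907 -0.209   0.2489] F [ 0.31  0.56 -0.  ]
```

View pics/cmp.png

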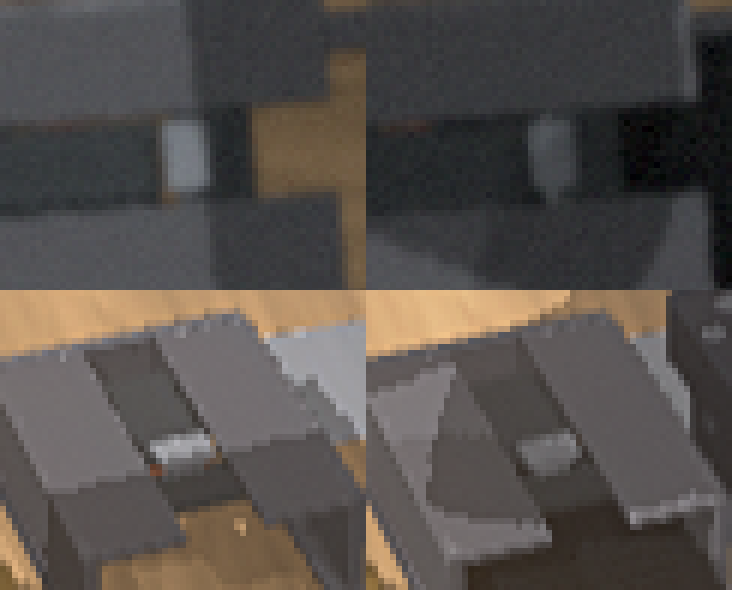

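In the side view, the cap is at the same pixel before and after (a raised latch would show 2.3 px higher), so the latch has dropped. The arm is clear, so I'm handing in.

```bash
python3 -c "
from bench import *
pause(.3); sign_off()"
```

```text
the job is handed in; nothing more can be done
```

I handed the job in at about 39 s of the 72 s allowed. By every check I made, the pack is latched in the dock and let go. No verdict is reported, so I can't confirm how it was judged.

**What I did:** I turned the pack about 10° with one side nudge. Then I pushed its rear face with two spread fingers, taking out the last 6° on the way into the rails. From there I felt forward in steps of 1–4 mm until it hit a stiff stop. The push force peaked at about 27 N, under the 45 N limit.

**Last checks:**
- **Depth:** the pack's rear is about 10 mm inside the mouth, so its centre is about 75 mm in. The latch cap sits at about 96 mm, over the groove.
- **Latch:** in the side view the cap is at the same pixel as at the start, where a latch lifted 7 mm would show about 2.3 px higher. The top view put it 1 px off, but it can hardly tell a lift, which moves the cap only 0.7 px there.
- **Release:** the pack sprang back about 2 mm and stayed there. The arm ended well clear of everything.
- **Not conclusive:**
  - The force showed no sharp click, only an easing from about 9 N to 3 N before the stop.
  - Matching the hood roof between the first and last pictures failed in the top view (0.18) and was poor in the side view (0.51), probably because of changed shadows.
- **Not checked:** I did not measure the bystanders again at the end. I kept the arm clear of them, and I felt no unexpected contact.

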